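Put the slicer's julienne insert away in its storage stand

TASK

Pull the julienne insert, which is click-held in the sloping slicer, out along its slide and stand it upright in the empty slot of the storage stand. Lower it all the way to the bottom of the slot before letting go, and leave the two stored plates, the can and the jar as they stand.

Things in the scene. Friction and masses are not known exactly. Their poses are not given: they have to be found in the camera images.
- insert: White plastic plate 8 mm thick (x), 80 wide (y), 90 high (z), band of steel teeth, plus a grip tab 8 thick, 36 wide, 45 high on the middle of its upper edge; 90 g. Origin: centre of its lower edge, z towards the tab. A notch in each side edge 40 to 51 mm up. Starts in the slicer leaning 35 degrees from vertical, the tab highest and nearest the robot. It may be stored either way round.
- tab (a point): Centre of the insert's grip tab, 114 mm up the insert's z from its origin; axes as the insert. The upper edge of the plate (shoulders) is 24 mm below it, the end of the tab 21 mm above it.
- slicer: Grey kitchen slicer, fixed, 104 mm wide (y): deck 240 mm long rising from a toe at its +x side towards -x, 35 degrees from vertical. Origin on the counter under its middle, z up. Lipped rails hold the lower 75 mm of the insert (1.2 mm play): it comes out only along its own z, by 75 mm or more; two sprung nubs in its notches let go at 5 to 15 N. The tab and 15 mm of plate stick out past the deck.
- seat (a point): Where the origin of the insert is while it is fully in the slicer (fixed to the slicer; axes as the slicer's).
- stand: Grey storage stand, fixed: block 160 x 112 x 48 mm (x, y, z) with three parallel slots, at x = -50, 0 and +50 mm of its frame, each 10.5 mm wide (x), 82.5 mm long (y), 40 mm deep, with 2 mm chamfers; slot floors 8 mm above the counter. Origin: centre of its underside. Which slot is empty varies.
- slot_free: The empty slot: origin at the centre of its floor (8 mm above the counter), marked by a thin dark strip; x across the slot, y along it, z up.
- plate_b: Stored white plate with four steel bars, 8 x 80 x 76 mm, standing in one of the other slots. Origin: centre of its lower edge. Leave alone.
- plate_c: Stored white plate with three round steel holes, 8 x 80 x 70 mm, standing in one of the other slots. Origin: centre of its lower edge. Leave alone.
- can: Food can, 66 mm across, 85 mm high, standing on the counter. Origin: centre of its base. Leave alone.
- jar: Small closed jar, 52 mm across, 75 mm high, standing on the counter. Origin: centre of its base. Leave alone.
Mind the look-alikes: they are no part of the job. Leave any blue look-alike of the insert alone.

How it is judged:
By the outcome, as a careful person would: the job done as asked, in the order asked, and still so for the second after the job is handed in, with the robot touching nothing.
It also fails if it takes over 48 s, if anything falls off the work surface, if the arm or the gripper's body presses on something with over 40 N, if the wrist force passes 120 N, or if a joint passes its speed limit or range.

ROBOT

A 6-joint arm with a two-finger parallel gripper is mounted at the origin on the work surface. World frame = base frame: x ahead of the robot, y to its left, z up, the work surface at z = 0. Lengths are in mm, angles in rad, forces in N, time in s.
With the tool pointing down it reaches from about 250 to 775 mm from the base axis. Payload 8.9 kg.
Tool frame: the origin (TCP) lies at the very end of the fingers, on their centre line; the grasp point (between the pads) lies 19 mm behind it; x points along the fingers, y is the direction in which the jaws open and shut, and the axes are right-handed (so a half turn about x gives the same grasp; the last joint's range is limited). The gripper opens to 85 mm and grips with 20 to 120 N. Pads are 22 mm wide; open, the fingers measure 114 mm over their backs; the gripper's body (76 mm by 85 mm) begins 54 mm behind the grasp point. The pads swing forward as they close: fully open they stand 13 mm farther back than shut.
Start: joints at [0.979, 0.291, -0.153, 1.127, 0, 1.431], TCP at [229.674, 472.095, 231.305] pointing down, gripper open.
Joint ranges: [-2.52, 2.52], [-0.91, 1.74], [-1.3, 1.37], [-1.96, 2.02], [-1.52, 1.47], [-3.14, 3.14]. Speed limits (rad/s): [2.22, 2.22, 2.79, 3.14, 3.14, 3.14].

INTERFACE

Orientations are given as [roll, pitch, yaw] about the fixed x, y, z axes, in that order (R = Rz(yaw) Ry(pitch) Rx(roll)).
In Python, from plant import arm gives the robot as it stands.
- The arm moves only by the tool step_arm, never from a script. Its argument "commands" is text: rows parted by semicolons, each of 7 numbers parted by spaces: the closure, from 0 (fully open) to 1 (shut), then the shift along the world's x, y, z in m, then the turn, a rotation vector about the world's x, y, z in degrees. In form: jaw dx dy dz rx ry rz; .... A call has 1 to 5 rows; each row shifts and turns the pose as measured when the row begins; what a row does not reach is not made up. A row lasts 1/8 s, in which the tool goes at most 62.5 mm and 10.7 degrees, less where a joint would pass 70% of its speed; a pose out of reach is approached as far as the arm can. A call with a gripper value outside its range is refused whole. The fingers move at their own pace and stop on an object; "force" is the grip in N (left out, the last holds). Time passes only in rows, so rows that do not move let the fingers close. It gives the time, the measured TCP pose, the force and the opening at its end, in the units of the state.
- arm.sense(): the state, without advancing time (a new reading comes with each control period).
- arm.camera(name): name is "scene" or "top"; returns a dict with "frame" (400x640x3 uint8, blue, green, red), "fovy" (degrees; the focal length in pixels is half the picture's height over the tangent of half this angle, whatever the lens; pixels are square), "cx", "cy" (the principal point, pixels), "extrinsics" (4x4, takes a point from camera to world coordinates). Camera axes: x right, y up, looking along -z (the intrinsics and any distortion apply to the point x, -y, -z); pixel columns grow to the right and rows downward; lengths in mm; the calibration is good to about 2 mm. A picture is of the moment at which its call begins. There is no depth.
- arm.hand_in(): hands the job in, once; it reports no verdict.
The state is a dict: "time": time; "qpos": joint angles; "dq": joint speeds; "effort": joint torques, N m; "eef_pos": TCP position; "orientation": TCP orientation; "force": force on the tool from outside, world axes, zero at the start; "wrist_torque": the same for the moment, N m; "gripper_width": finger opening in mm.
Only numpy, scipy, OpenCV 4.12 (cv2) and the standard library are available. Lean on these libraries where they do the work, as an engineer would, in place of code of your own. Each camera call takes 0.05 s, during which the arm holds its last target. There are 200 camera calls.

## Working session

There is one attempt and no reset: what is moved stays moved. The work goes in short steps, Python scripts to look and compute and a tool call to move; the robot and the scene stay as the last step left them, time stands still between calls to the robot, and variables do not carry over. Pictures are saved under pics/ and viewed, about 8 in all and at most 12, crops included, and the job is handed in when it is done.

Besides the shell and the picture viewer there is one more tool, called after "Call:" in YAML: its name, and indented under it one key for each argument. step_arm: Moves the arm, as the interface text tells. Its arguments: {"type":"object","properties":{"commands":{"type":"string"},"force":{"type":"number"}},"required":["commands"]}

```bash
ls; mkdir -p pics; python3 - <<'E'
from plant import arm
import cv2,numpy as np,pickle
for n in("scene","top"):
    c=arm.camera(n);cv2.imwrite(f"pics/{n}0.png",c["frame"]);pickle.dump(c,open(f"{n}0.pkl","wb"))
    print(n,c["fovy"],c["cx"],c["cy"],[k for k in c]);print(np.round(c["extrinsics"],3))
print(arm.sense())
E
```

```text
pics
scene 57.79133495171404 317.81502765364496 200.9916541835464 ['frame', 'fovy', 'cx', 'cy', 'extrinsics']
[[ 7.96000e-01 -4.25000e-01  4.32000e-01  9.17655e+02]
 [ 6.06000e-01  5.39000e-01 -5.86000e-01 -4.68284e+02]
 [ 1.60000e-02  7.28000e-01  6.86000e-01  6.81525e+02]
 [ 0.00000e+00  0.00000e+00  0.00000e+00  1.00000e+00]]
top 42.06418113784581 321.5033493811877 197.99940306725196 ['frame', 'fovy', 'cx', 'cy', 'extrinsics']
[[-4.000000e-03  9.980000e-01 -6.500000e-02  4.909780e+02]
 [-1.000000e+00 -3.000000e-03  1.500000e-02 -4.859000e+00]
 [ 1.500000e-02  6.500000e-02  9.980000e-01  1.107733e+03]
 [ 0.000000e+00  0.000000e+00  0.000000e+00  1.000000e+00]]
{'time': 0.1, 'qpos': array([ 9.78666335e-01,  2.91236742e-01, -1.54031855e-01,  1.12670750e+00,
        2.23130114e-05,  1.43150183e+00]), 'dq': array([ 3.14086249e-04, -1.98401440e-03,  6.36756195e-05, -6.49005262e-05,
        2.15211134e-04, -1.60014641e-03]), 'effort': array([ 2.34676721e-03, -5.37979102e+01,  3.31918967e+01,  9.25547385e-03,
       -1.03630043e-04, -6.69797657e-07]), 'eef_pos': array([229.46600456, 471.76763421, 230.7901765 ]), 'orientation': array([-1.72900154,  1.56961634, -2.18183705]), 'force': array([-0.2087307 ,  0.73889094,  0.12555376]), 'wrist_torque': array([ 0.01670481,  0.02560947, -0.01148852]), 'gripper_width': 85.58254276119233}
```

View pics/scene0.png

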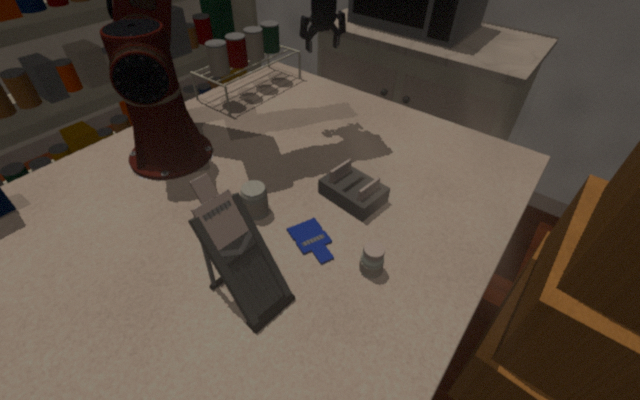

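View pics/top0.png

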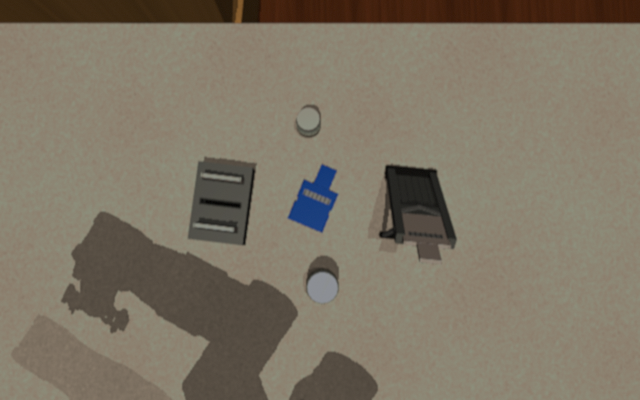

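Scene view: white insert in the slicer (tab at about (203,190)) and the blue look-alike lying at (310,238). In the top view the insert's tab is at (428,250) and the blue plate at (315,200). The target is the white plate in the sloping slicer. The middle slot of the stand (220,203) looks empty. Enlarged crops to confirm.

```bash
python3 - <<'E'
import cv2,numpy as np
s=cv2.imread("pics/scene0.png");t=cv2.imread("pics/top0.png")
def crop(im,x,y,w,h,k):
    o=cv2.resize(im[y:y+h,x:x+w],None,fx=k,fy=k,interpolation=cv2.INTER_CUBIC)
    o=cv2.convertScaleAbs(o,alpha=1.6)
    for i in range(0,w,10):
        cv2.line(o,(i*k,0),(i*k,6 if i%50 else 14),(0,255,255),1)
        if (x+i)%20==0: cv2.putText(o,str(x+i),(i*k,24),0,.35,(0,255,255),1)
    for i in range(0,h,10):
        cv2.line(o,(0,i*k),(8,i*k),(0,255,255),1)
        if (y+i)%20==0: cv2.putText(o,str(y+i),(10,i*k+4),0,.35,(0,255,255),1)
    return o
a=np.hstack([crop(t,370,150,100,120,5)[:, :400],crop(t,180,150,80,100,5)[:500] if 0 else cv2.copyMakeBorder(crop(t,180,150,80,100,5),0,100,0,0,0)])
cv2.imwrite("pics/c1.png",a)
b=np.hstack([crop(s,180,165,80,110,5),cv2.copyMakeBorder(crop(s,312,150,80,75,5),0,175,0,0,0)])
cv2.imwrite("pics/c2.png",b);print(a.shape,b.shape)
E
```

```text
(600, 800, 3) (550, 800, 3)
```

View pics/c1.png

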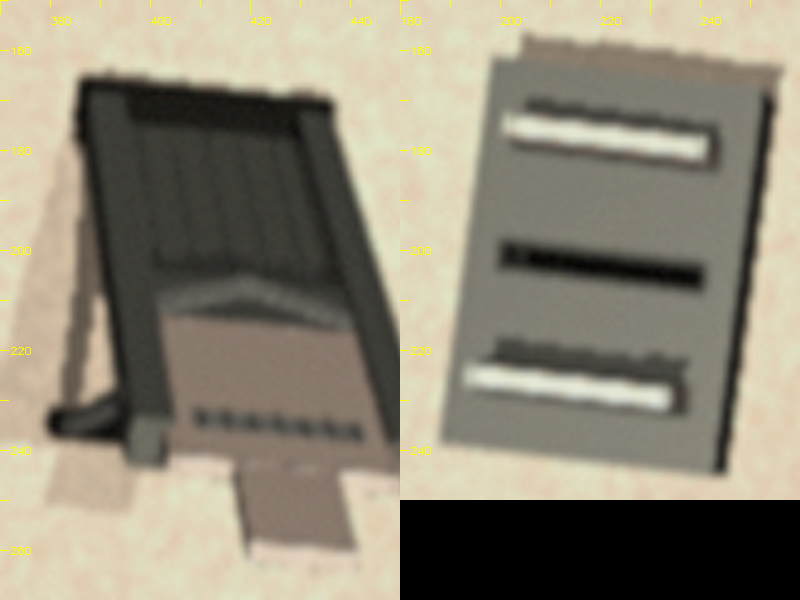

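View pics/c2.png

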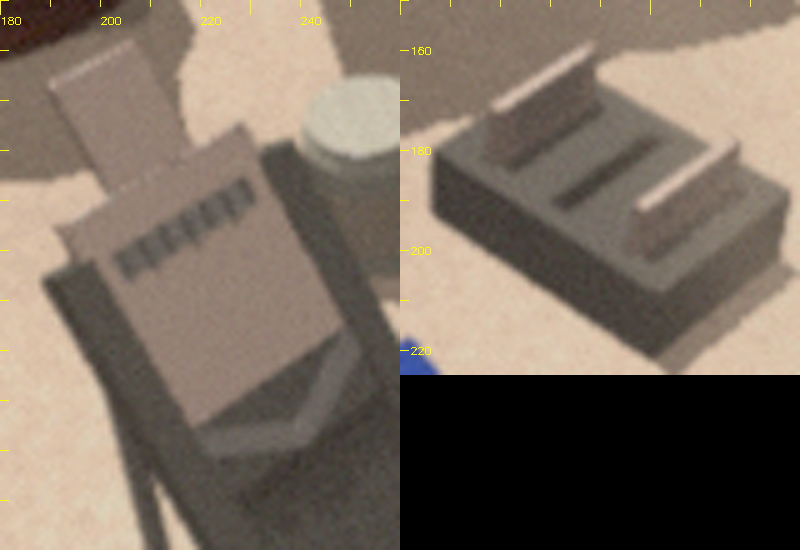

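White plate in the slicer confirmed, with the tab and teeth visible; the middle slot is empty. Next I fit both poses jointly from the corners I read.

```bash
cat > fit.py <<'E'
import pickle,numpy as np,cv2
from scipy.optimize import least_squares
from scipy.spatial.transform import Rotation as R
C={n:pickle.load(open(n+"0.pkl","rb")) for n in("scene","top")}
def proj(n,P,k1=0):
    c=C[n];E=np.linalg.inv(c["extrinsics"]);f=200/np.tan(np.radians(c["fovy"]/2))
    Q=np.asarray(P,float)@E[:3,:3].T+E[:3,3];Q=Q*[1,-1,-1]
    K=np.array([[f,0,c["cx"]],[0,f,c["cy"]],[0,0,1]])
    return cv2.projectPoints(Q.reshape(-1,1,3),np.zeros(3),np.zeros(3),K,np.array([k1,0,0,0.]))[0][:,0]
def px(p,ox,oy,k=5): return (np.array(p,float)+.5)/k-.5+[ox,oy]
def ins(v): # x,y,z,yaw of insert origin -> T
    return R.from_euler("z",v[3])*R.from_euler("y",-35,degrees=True),np.array(v[:3])
I=[("top",(4,18,135),(246,541)),("top",(4,-18,135),(354,545)),("top",(-4,18,135),(250,557)),("top",(-4,-18,135),(357,559)),
("top",(4,40,90),(165,455)),("top",(4,18,90),(234,470)),("top",(4,-18,90),(340,473)),
("scene",(4,-18,135),(57,90)),("scene",(4,18,135),(137,46)),("scene",(-4,-18,135),(50,83)),("scene",(-4,18,135),(132,39)),
("scene",(4,-18,90),(108,196)),("scene",(4,18,90),(190,148)),("scene",(4,-40,90),(62,236)),("scene",(4,40,90),(246,130))]
S=[("top",(80,56,48),(92,58)),("top",(80,-56,48),(362,92)),("top",(-80,56,48),(42,440)),("top",(-80,-56,48),(316,470)),
("scene",(-80,-56,48),(32,152)),("scene",(80,-56,48),(258,290)),("scene",(80,56,48),(390,193)),("scene",(-80,-56,0),(32,212)),("scene",(80,-56,0),(258,357))]
OI={"top":(370,150),"scene":(180,165)};OS={"top":(180,150),"scene":(312,150)}
def res(v,sp=False):
    k={"scene":v[7],"top":v[8]};r=[]
    Ro,t=ins(v[:4])
    for n,p,q in I: r.append(proj(n,[Ro.apply(p)+t],k[n])[0]-px(q,*OI[n]))
    Ro=R.from_euler("z",v[6])
    for n,p,q in S: r.append(proj(n,[Ro.apply(p)+[v[4],v[5],0]],k[n])[0]-px(q,*OS[n]))
    return np.array(r)
if __name__=="__main__":
    for d in(0,1):
        m=np.array([1]*7+[d,d]);x0=np.array([430,-200,60,0,480,200,0,0,0.])
        s=least_squares(lambda v:np.r_[res(v*m).ravel(),v[7:]*.1],x0,x_scale=[10,10,10,.1,10,10,.1,.1,.1],loss="soft_l1")
        v=s.x*m;print(d,s.cost,np.round(v,3));print(np.round(res(v),1).tolist())
        Ro,t=ins(v[:4]);print("tab",np.round(Ro.apply([0,0,114])+t,1),"yaws deg",np.degrees(v[[3,6]]))
E
python3 fit.py
```

```text
0 16.356087399053024 [ 5.21003e+02 -2.00568e+02  1.48245e+02 -9.30000e-02  5.52461e+02
  1.86028e+02 -1.15000e-01  0.00000e+00  0.00000e+00]
[[0.4, -0.4], [0.8, 0.8], [-1.3, 0.3], [-0.8, 1.9], [0.4, -0.6], [-0.5, -2.5], [-0.6, -1.2], [-1.3, -0.2], [-0.1, -0.6], [-1.3, 1.5], [-0.7, 1.1], [1.2, 0.5], [1.2, 0.4], [-0.1, -1.2], [-0.4, -1.6], [-0.5, -1.1], [-0.0, -1.7], [-0.5, 0.6], [-0.3, 0.7], [-0.6, -0.4], [0.3, 1.1], [0.2, -0.4], [-0.9, 0.7], [-1.6, 0.9]]
tab [ 455.9 -194.5  241.6] yaws deg [-5.32420128 -6.60171517]
1 13.896883845855665 [ 5.19680e+02 -2.02998e+02  1.49370e+02 -1.01000e-01  5.52190e+02
  1.87815e+02 -1.16000e-01 -1.32000e-01 -1.90000e-01]
[[0.7, -0.2], [0.5, 0.9], [-1.0, 0.4], [-1.1, 1.9], [1.3, -0.3], [0.1, -2.1], [-0.5, -0.8], [-0.5, -0.2], [0.1, -0.5], [-0.5, 1.5], [-0.4, 1.3], [1.3, 0.3], [0.9, 0.4], [0.3, -1.6], [-0.9, -1.6], [0.1, -0.5], [-0.6, -1.4], [0.4, 0.1], [-0.7, 0.6], [-0.3, -0.8], [0.4, 0.7], [0.0, -0.7], [-0.6, 0.3], [-1.5, 0.4]]
tab [ 454.6 -196.4  242.8] yaws deg [-5.80945245 -6.66737435]
```

```bash
sed -i '/("top",(4,40,90)/c\("top",(4,40,90),(165,455)),' fit.py; sed -i 's/^("scene",(4,-18,90).*("scene",(4,-40,90)/("scene",(4,-40,90)/' fit.py; python3 fit.py
cat > plan.py <<'E'
import sys,numpy as np
from plant import arm
from scipy.spatial.transform import Rotation as R
def cur():
    s=arm.sense();return s["eef_pos"],R.from_euler("xyz",s["orientation"]),s
def goal(yaw,tilt,ref): # tool x along -z_ins, tool y = +-x_ins, tilt deg from vertical
    M=(R.from_euler("z",yaw,degrees=True)*R.from_euler("y",-tilt,degrees=True)).as_matrix()
    o=[]
    for s in(1,-1):
        x=-M[:,2];y=s*M[:,0];G=R.from_matrix(np.c_[x,y,np.cross(x,y)]);o.append(G)
    return min(o,key=lambda G:(G*ref.inv()).magnitude()),o
def report(p,yaw,tilt):
    e,r,s=cur();G,o=goal(yaw,tilt,r)
    print("d mm",np.round(np.array(p)-e,1),"rot deg",[np.round((g*r.inv()).as_rotvec(degrees=True),2).tolist() for g in o])
    print("eef",np.round(e,1),"q",np.round(s["qpos"],2),"F",np.round(s["force"],1),"w",round(s["gripper_width"],1),"t",s["time"])
if __name__=="__main__":
    a=list(map(float,sys.argv[1:]));report(a[:3],a[3],a[4])
E
python3 plan.py 410 -192 310 -5.5 35
```

```text
0 11.189584968670633 [ 5.22093e+02 -1.98902e+02  1.47980e+02 -7.20000e-02  5.52461e+02
  1.86028e+02 -1.15000e-01  0.00000e+00  0.00000e+00]
[[0.2, -0.7], [0.7, -0.1], [-1.3, -0.0], [-0.8, 1.0], [-0.0, -0.7], [-0.7, 0.2], [0.2, -0.4], [-0.9, 1.9], [-0.5, 1.4], [0.9, -0.9], [-0.0, -1.7], [-0.5, -1.1], [-0.0, -1.7], [-0.5, 0.6], [-0.3, 0.7], [-0.6, -0.4], [0.3, 1.1], [0.2, -0.4], [-0.9, 0.7], [-1.6, 0.9]]
tab [ 456.9 -194.2  241.4] yaws deg [-4.10992753 -6.60171535]
1 9.810527421242107 [ 5.21163e+02 -2.00568e+02  1.48918e+02 -7.60000e-02  5.52218e+02
  1.87469e+02 -1.16000e-01 -9.20000e-02 -1.55000e-01]
[[0.5, -0.7], [0.4, -0.1], [-1.2, -0.0], [-1.1, 1.0], [0.6, -0.5], [-0.3, 0.2], [0.2, -0.4], [-0.4, 1.9], [-0.4, 1.4], [1.1, -1.2], [-0.4, -1.7], [0.0, -0.6], [-0.5, -1.5], [0.2, 0.2], [-0.7, 0.6], [-0.4, -0.7], [0.4, 0.7], [0.1, -0.7], [-0.6, 0.4], [-1.5, 0.5]]
tab [ 456.  -195.6  242.3] yaws deg [-4.3458855  -6.66391499]
d mm [ 180.5 -663.8   79.2] rot deg [[18.21, -32.5, -67.26], [-35.59, -19.97, 106.53]]
eef [229.5 471.8 230.8] q [ 0.98  0.29 -0.15  1.13  0.    1.43] F [-0.2  0.7  0.1] w 85.6 t 0.1
```

Call:
step_arm:
  commands: "0 0.01 -0.05 0.03 1.5 -2.7 -5.6; 0 0.015 -0.055 0.02 1.5 -2.7 -5.6; 0 0.015 -0.055 0.01 1.5 -2.7 -5.6; 0 0.015 -0.055 0.01 1.5 -2.7 -5.6; 0 0.015 -0.055 0.005 1.5 -2.7 -5.6"
  force: 60

```text
time: 0.72
eef_pos: [300.0, 196.6, 303.6]
orientation: [1.197, 1.303, 0.244]
force: [1.7, 0.0, 0.5]
gripper_width: 85.7
```

Call:
step_arm:
  commands: "0 0.015 -0.055 0.005 1.5 -2.7 -5.6; 0 0.015 -0.055 0.005 1.5 -2.7 -5.6; 0 0.015 -0.055 0 1.5 -2.7 -5.6; 0 0.015 -0.055 0 1.5 -2.7 -5.6; 0 0.015 -0.055 0 1.5 -2.7 -5.6"

```text
time: 1.35
eef_pos: [366.1, -41.7, 313.2]
orientation: [1.432, 1.082, 0.036]
force: [1.6, 0.9, -0.3]
gripper_width: 85.5
```

```bash
python3 plan.py 414 -191 303 -5 35
```

```text
d mm [  47.9 -149.3  -10.2] rot deg [[4.0, -7.11, -13.86], [-87.17, 1.53, 141.28]]
eef [366.1 -41.7 313.2] q [-0.56 -0.47 -0.74  0.89  0.27  0.9 ] F [ 1.6  0.9 -0.3] w 85.5 t 1.35
```

Call:
step_arm:
  commands: "0 0.012 -0.037 -0.002 1 -1.8 -3.5; 0 0.012 -0.037 -0.002 1 -1.8 -3.5; 0 0.012 -0.037 -0.003 1 -1.8 -3.5; 0 0.012 -0.037 -0.003 1 -1.8 -3.5; 0 0 0 0 0 0 0"

```text
time: 1.98
eef_pos: [413.3, -198.3, 302.0]
orientation: [1.577, 0.954, -0.103]
force: [-0.2, 0.3, 0.3]
gripper_width: 85.5
```

```bash
python3 plan.py 414 -191 303 -5 35
```

```text
d mm [0.7 7.3 1. ] rot deg [[-0.16, 0.33, 1.15], [102.58, -9.76, -146.3]]
eef [ 413.3 -198.3  302. ] q [-0.92 -0.29 -0.74  0.67  0.44  0.86] F [-0.2  0.3  0.3] w 85.5 t 1.975
```

Call:
step_arm:
  commands: "0 0.001 0.007 0.001 -0.2 0.3 1.1; 0 0 0 0 0 0 0"

```text
time: 2.22
eef_pos: [413.8, -189.4, 302.7]
orientation: [1.571, 0.961, -0.086]
force: [-0.1, -0.7, -1.1]
gripper_width: 85.4
```

```bash
cat > look.py <<'E'
import sys,cv2,numpy as np,pickle
from plant import arm
# look.py tag  tx ty  sx sy [size 80x100]: crops of top & scene, 5x side by side
def crop(im,x,y,w,h,k):
    o=cv2.convertScaleAbs(cv2.resize(im[y:y+h,x:x+w],None,fx=k,fy=k,interpolation=cv2.INTER_CUBIC),alpha=1.6)
    for i in range(0,w,10):
        if (x+i)%20==0: cv2.putText(o,str(x+i),(i*k,10),0,.35,(0,255,255),1)
    for i in range(0,h,10):
        if (y+i)%20==0: cv2.putText(o,str(y+i),(0,i*k+4),0,.35,(0,255,255),1)
    return o
tag=sys.argv[1];tx,ty,sx,sy=map(int,sys.argv[2:6]);w,h,k=80,120,5
o=[]
for n,x,y in(("top",tx,ty),("scene",sx,sy)):
    c=arm.camera(n);pickle.dump(c,open(f"{n}_{tag}.pkl","wb"));cv2.imwrite(f"pics/{n}_{tag}.png",c["frame"])
    o.append(crop(c["frame"],x,y,w,h,k))
cv2.imwrite(f"pics/l_{tag}.png",np.hstack(o))
E
python3 look.py a 385 180 160 110; python3 plan.py 414 -191 303 -5 35
```

```text
d mm [ 0.1 -1.3  0.3] rot deg [[0.01, -0.04, -0.07], [-102.77, 8.94, 147.43]]
eef [ 413.9 -189.7  302.7] q [-0.91 -0.29 -0.73  0.69  0.43  0.85] F [-1.   0.4  0.4] w 85.1 t 2.325
```

View pics/l_a.png

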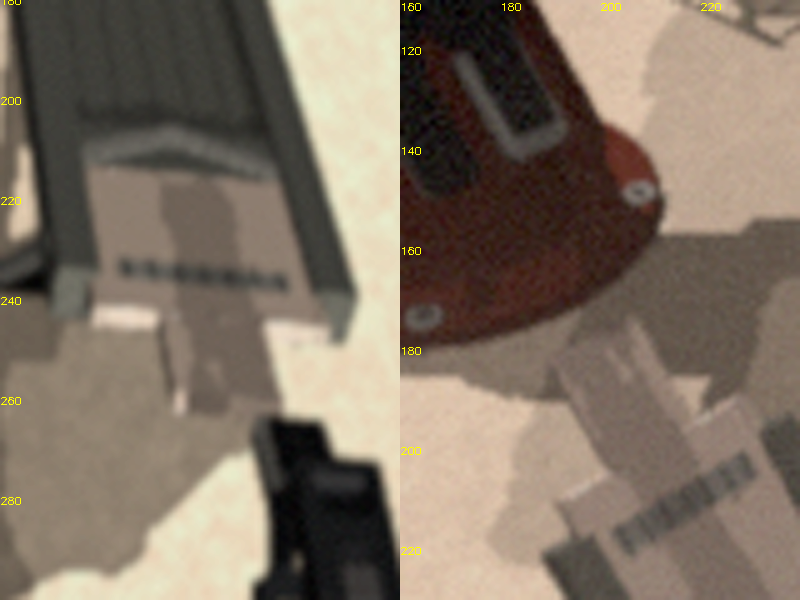

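```bash
python3 - <<'E'
from fit import *
import cv2
P=[(413.9,-189.7,302.7)]
M=(R.from_euler("z",-5,degrees=True)*R.from_euler("y",-35,degrees=True)).as_matrix()
t=np.array(P[0]);pts=[t,t+M[:,2]*13+M[:,0]*45,t+M[:,2]*13-M[:,0]*45]
for n in("top","scene"):print(n,np.round(proj(n,pts),1).tolist())
a=cv2.imread("pics/top_a.png")[170:400,330:560];b=cv2.imread("pics/scene_a.png")[20:250,120:350]
cv2.imwrite("pics/g.png",cv2.convertScaleAbs(np.hstack([cv2.resize(x,(400,400)) for x in(a,b)]),alpha=2))
E
```

```text
top [[434.0, 281.5], [441.1, 263.8], [429.8, 309.1]]
scene [[183.0, 151.0], [187.7, 140.0], [171.6, 148.0]]
```

View pics/g.png

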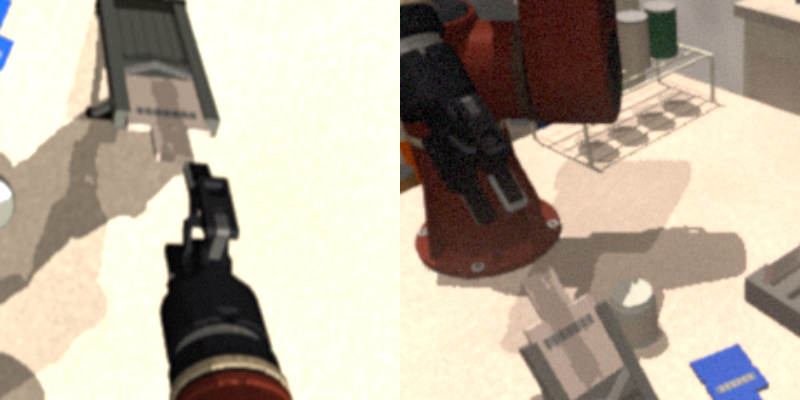

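The gripper lines up with the tab: finger tip at top (443,265), predicted (441,264). Descending along the slide.

Call:
step_arm:
  commands: "0 0.015 -0.001 -0.021 0 0 0; 0 0.015 -0.001 -0.021 0 0 0; 0 0.012 -0.001 -0.017 0 0 0; 0 0.008 -0.001 -0.012 0 0 0; 0 0 0 0 0 0 0"

```text
time: 2.95
eef_pos: [466.0, -191.4, 231.7]
orientation: [1.565, 0.958, -0.086]
force: [-0.2, -0.3, 0.7]
gripper_width: 85.7
```

```bash
python3 look.py b 390 190 160 130;python3 plan.py 465.6 -194 229 -5 35
```

```text
d mm [-0.5 -2.  -3.8] rot deg [[0.28, 0.17, -0.3], [-102.86, 9.07, 146.94]]
eef [ 466.1 -192.   232.8] q [-0.78 -0.14 -0.83  0.38  0.38  0.97] F [ 0.4  0.9 -0.4] w 85.5 t 3.05
```

View pics/l_b.png

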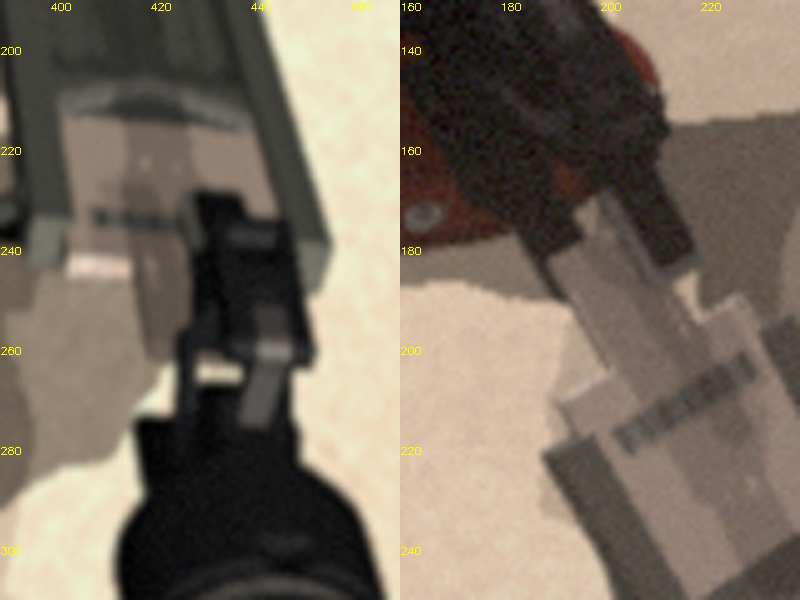

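```bash
python3 - <<'E'
from fit import *
M=(R.from_euler("z",-5,degrees=True)*R.from_euler("y",-35,degrees=True)).as_matrix()
t=np.array((466.1,-192,232.8))
for s,l in((1,"front"),(-1,"back")):
  pts=[t+M@np.array([s*a,b,13]) for a in(43,57) for b in(-11,11)]
  for n in("top","scene"):print(l,n,np.round(proj(n,pts),1).tolist())
tc=np.array((456.5,-195,242.))
for n in("top","scene"):print("tab end",n,np.round(proj(n,[tc+M@np.array([4,b,21]) for b in(-18,18)]),1).tolist())
E
```

```text
front top [[437.8, 230.2], [424.3, 229.1], [439.5, 223.0], [425.9, 221.9]]
front scene [[209.5, 188.6], [220.1, 182.5], [212.7, 188.1], [223.3, 181.9]]
back top [[428.1, 271.6], [415.3, 270.6], [426.6, 278.0], [413.9, 276.9]]
back scene [[192.3, 191.2], [202.1, 185.7], [189.8, 191.6], [199.5, 186.2]]
tab end top [[441.6, 259.0], [419.5, 257.1]]
tab end scene [[189.7, 182.6], [206.8, 173.3]]
```

Call:
step_arm:
  commands: "0.3 -0.0005 -0.002 -0.0035 0 0 0; 0.6 0 0 0 0 0 0; 0.8 0 0 0 0 0 0; 1 0 0 0 0 0 0; 1 0 0 0 0 0 0"
  force: 25

```text
time: 3.68
eef_pos: [465.3, -194.8, 230.8]
orientation: [1.56, 0.955, -0.092]
force: [-1.8, -0.2, 0.2]
gripper_width: 7.9
```

Call:
step_arm:
  commands: "1 0 0 0 0 0 0; 1 0 0 0 0 0 0; 1 0 0 0 0 0 0"

```text
time: 4.05
eef_pos: [465.2, -194.8, 230.8]
orientation: [1.56, 0.955, -0.092]
force: [-1.4, 0.8, -0.3]
gripper_width: 7.3
```

```bash
python3 plan.py 465.6 -194 229 -5 35
```

```text
d mm [ 0.4  0.8 -1.8] rot deg [[0.39, 0.25, -0.25], [-102.96, 9.26, 146.85]]
eef [ 465.2 -194.8  230.8] q [-0.79 -0.13 -0.83  0.37  0.38  0.96] F [-1.4  0.8 -0.3] w 7.3 t 4.05
```

Call:
step_arm:
  commands: "1 0 0 0 0 0 0; 1 -0.0023 0.0002 0.0033 0 0 0; 1 -0.0023 0.0002 0.0033 0 0 0; 1 -0.0034 0.0003 0.0049 0 0 0"
  force: 80

```text
time: 4.55
eef_pos: [457.0, -193.8, 242.5]
orientation: [1.561, 0.955, -0.09]
force: [3.2, -0.5, -3.4]
gripper_width: 6.9
```

```bash
python3 plan.py 465.2 -194.8 230.8 -5 35
```

```text
d mm [  8.2  -1.  -11.7] rot deg [[0.34, 0.24, -0.29], [-102.94, 9.16, 146.86]]
eef [ 457.  -193.8  242.5] q [-0.81 -0.16 -0.82  0.42  0.39  0.94] F [ 3.2 -0.5 -3.4] w 6.9 t 4.55
```

Call:
step_arm:
  commands: "1 -0.0057 0.0005 0.0082 0 0 0; 1 -0.0057 0.0005 0.0082 0 0 0; 1 -0.0057 0.0005 0.0082 0 0 0; 1 -0.0057 0.0005 0.0082 0 0 0"

```text
time: 5.05
eef_pos: [432.3, -191.5, 277.8]
orientation: [1.56, 0.955, -0.091]
force: [0.7, -0.4, -1.5]
gripper_width: 7.1
```

Call:
step_arm:
  commands: "1 -0.0057 0.0005 0.0082 0 0 0; 1 -0.0057 0.0005 0.0082 0 0 0; 1 -0.0057 0.0005 0.0082 0 0 0; 1 -0.0057 0.0005 0.0082 0 0 0; 1 0 0 0 0 0 0"

```text
time: 5.68
eef_pos: [407.1, -189.5, 314.3]
orientation: [1.557, 0.954, -0.095]
force: [0.1, 0.2, -1.3]
gripper_width: 7.1
```

```bash
python3 look.py c 395 200 160 110;python3 plan.py 465.2 -194.8 230.8 -5 35
```

```text
d mm [ 58.1  -5.5 -82.7] rot deg [[0.44, 0.24, -0.22], [-102.94, 9.35, 146.85]]
eef [ 407.1 -189.3  313.5] q [-0.92 -0.32 -0.72  0.72  0.44  0.83] F [-0.3  0.4 -1. ] w 7.2 t 5.775
```

View pics/l_c.png

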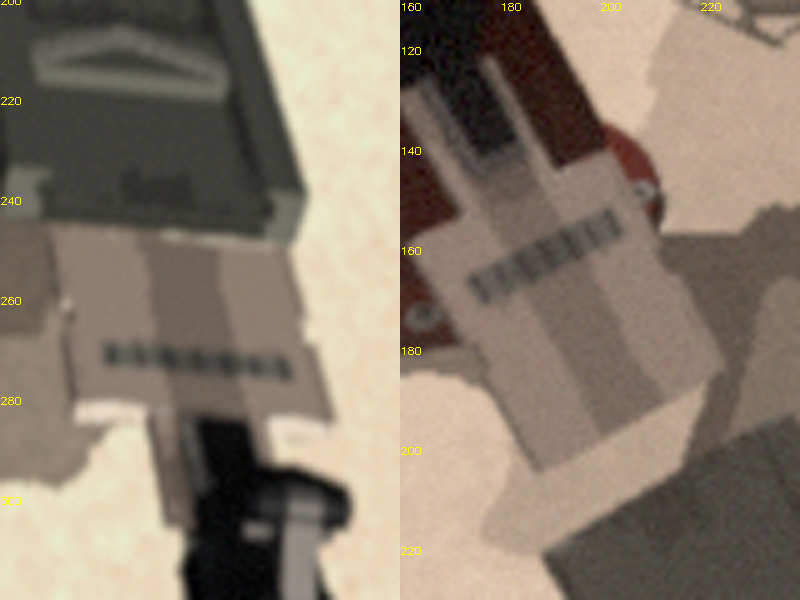

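Picture: the insert is fully out; its lower edge runs (188,204)-(225,182) in the scene, clear of the deck. Now to the stand.

```bash
python3 plan.py 552 188 215 -6.65 0
```

```text
d mm [144.9 377.3 -98.5] rot deg [[3.92, 35.07, -1.94], [-53.64, 6.0, 169.72]]
eef [ 407.1 -189.3  313.5] q [-0.92 -0.32 -0.72  0.72  0.44  0.83] F [-0.3  0.4 -1. ] w 7.2 t 5.775
```

Call:
step_arm:
  commands: "1 0 0.01 0.015 0 0 0; 1 0 0.03 0.015 0.4 3.5 -0.2; 1 0 0.04 0.005 0.4 3.5 -0.2; 1 0.01 0.04 0 0.4 3.5 -0.2; 1 0.02 0.04 0 0.4 3.5 -0.2"

```text
time: 6.4
eef_pos: [435.8, -27.1, 348.2]
orientation: [1.564, 1.207, -0.112]
force: [0.5, -1.3, -0.4]
gripper_width: 6.9
```

Call:
step_arm:
  commands: "1 0.02 0.04 0 0.4 3.5 -0.2; 1 0.02 0.04 0 0.4 3.5 -0.2; 1 0.02 0.04 0 0.4 3.5 -0.2; 1 0.02 0.03 -0.005 0.4 3.5 -0.2; 1 0 0 0 0 0 0"

```text
time: 7.02
eef_pos: [519.6, 133.4, 339.9]
orientation: [1.536, 1.463, -0.147]
force: [0.6, -0.3, -1.5]
gripper_width: 7.0
```

```bash
python3 plan.py 552 188 215 -6.65 0
```

```text
d mm [  32.4   54.6 -124.9] rot deg [[0.92, 6.1, -0.22], [-9.57, 1.44, 179.52]]
eef [519.6 133.4 339.9] q [ 0.13  0.19 -0.01  1.27 -0.03  1.81] F [ 0.6 -0.3 -1.5] w 7.0 t 7.025
```

Call:
step_arm:
  commands: "1 0.012 0.022 -0.03 0.3 2.5 0; 1 0.012 0.022 -0.03 0.3 2.5 0; 1 0.008 0.01 -0.03 0.3 1 -0.1; 1 0 0 -0.025 0 0 0; 1 0 0 0 0 0 0"

```text
time: 7.65
eef_pos: [551.5, 187.8, 221.3]
orientation: [1.607, 1.57, -0.078]
force: [0.3, -0.0, -0.1]
gripper_width: 7.1
```

```bash
python3 plan.py 552 188 215 -6.65 0
```

```text
d mm [ 0.5  0.2 -6.3] rot deg [[0.0, 0.03, -0.12], [-0.05, 0.0, 179.88]]
eef [551.5 187.8 221.3] q [ 0.2   0.41 -0.01  1.15 -0.    1.89] F [ 0.3 -0.  -0.1] w 7.1 t 7.65
```

Call:
step_arm:
  commands: "1 0.0005 0 -0.025 0 0 0; 1 0 0 0 0 0 0"

```text
time: 7.9
eef_pos: [552.5, 187.2, 198.5]
orientation: [1.8, 1.567, 0.115]
force: [-0.6, 0.5, -0.9]
gripper_width: 7.2
```

```bash
python3 look.py d 180 150 312 110;python3 plan.py 552 188 195 -6.65 0
python3 - <<'E'
import cv2,numpy as np
s=cv2.imread("pics/scene_d.png")[120:220,312:392+10]
t=cv2.imread("pics/top_d.png")[150:250,175:265]
f=lambda x,k:cv2.convertScaleAbs(cv2.resize(x,None,fx=k,fy=k,interpolation=cv2.INTER_CUBIC),alpha=1.8)
a=f(s,6)[:600,:540];b=f(t,3)[:, :260]
b=cv2.copyMakeBorder(b,0,300,0,0,0);o=np.hstack([a,b])
for i in range(0,90,10):cv2.putText(o,str(312+i),(i*6,10),0,.35,(0,255,255),1)
for i in range(0,100,10):cv2.putText(o,str(120+i),(0,i*6+4),0,.35,(0,255,255),1)
cv2.imwrite("pics/d2.png",o)
E
```

```text
d mm [-2.2  0.3 -5.6] rot deg [[-0.07, 0.44, -0.09], [-0.7, -0.11, 179.91]]
eef [554.2 187.7 200.6] q [ 0.2   0.42 -0.05  1.1  -0.    1.89] F [ 0.6  0.  -0.6] w 6.9 t 8.0
```

View pics/d2.png

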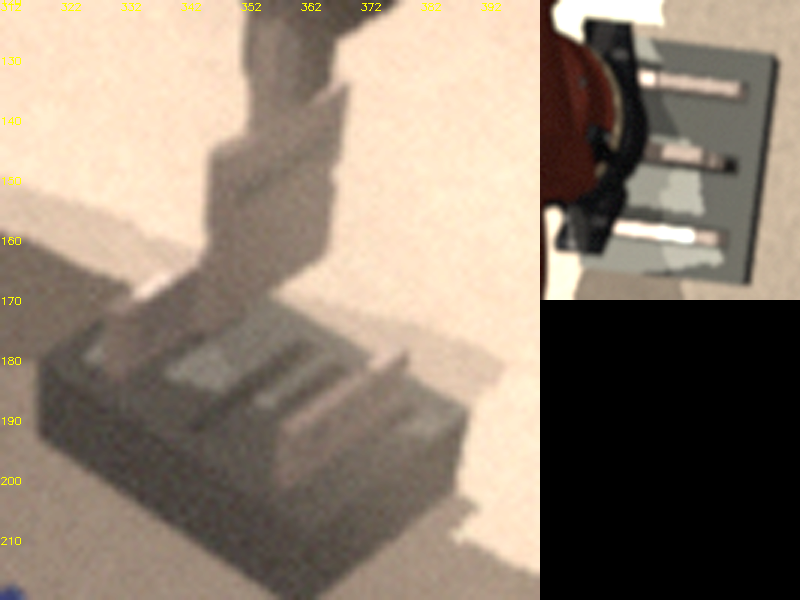

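```bash
python3 - <<'E'
from fit import *
Ri=R.from_euler("zy",[-6.6,-0.4],degrees=True)  # insert nearly upright
t=np.array((554.0,187.7,200.))
top=lambda P:np.round(((proj("top",P)+.5-[175,150])*3-.5)+[540,0],0).tolist()
sc=lambda P:np.round((proj("scene",P)+.5-[312,120])*6-.5,0).tolist()
o=t+Ri.apply([0,-1,-100])
for nm,p in dict(shF_R=(4,-40,90),shB_R=(-4,-40,90),shF_L=(4,40,90),shB_L=(-4,40,90),lowF_R=(4,-40,0),lowF_L=(4,40,0),tabF_R=(4,-18,90)).items():
    P=[Ri.apply(p)+o];print(nm,"top",top(P),"scene",sc(P))
Rs=R.from_euler("z",-6.65,degrees=True)
for nm,p in dict(slF_R=(5.25+1,-41.25,48),slB_R=(-5.25-1,-41.25,48),slF_L=(5.25,41.25,48),stFR=(80,-56,48),stBR=(-80,-56,48),stFL=(80,56,48)).items():
    P=[Rs.apply(p)+[552.4,187,0]];print(nm,"top",top(P),"scene",sc(P))
# enlarge right part
import cv2
a=cv2.convertScaleAbs(cv2.resize(cv2.imread("pics/top_d.png")[155:250,203:257],None,fx=6,fy=6,interpolation=cv2.INTER_CUBIC),alpha=1.8)
b=cv2.convertScaleAbs(cv2.resize(cv2.imread("pics/scene_d.png")[130:190,335:380],None,fx=9,fy=9,interpolation=cv2.INTER_CUBIC),alpha=2.2)
h=570;o=np.hstack([cv2.copyMakeBorder(x,0,h-x.shape[0],0,0,0) for x in(a,b)]);cv2.imwrite("pics/d3.png",o);print(a.shape,b.shape)
E
```

```text
shF_R top [[700.0, 142.0]] scene [[227.0, 162.0]]
shB_R top [[698.0, 155.0]] scene [[211.0, 154.0]]
shF_L top [[564.0, 126.0]] scene [[352.0, 83.0]]
shB_L top [[562.0, 140.0]] scene [[337.0, 76.0]]
lowF_R top [[723.0, 150.0]] scene [[212.0, 340.0]]
lowF_L top [[599.0, 136.0]] scene [[330.0, 258.0]]
tabF_R top [[662.0, 137.0]] scene [[262.0, 140.0]]
slF_R top [[736.0, 155.0]] scene [[201.0, 433.0]]
slB_R top [[734.0, 173.0]] scene [[180.0, 420.0]]
slF_L top [[615.0, 143.0]] scene [[318.0, 347.0]]
stFR top [[771.0, 50.0]] scene [[312.0, 533.0]]
stBR top [[742.0, 284.0]] scene [[36.0, 359.0]]
stFL top [[607.0, 31.0]] scene [[470.0, 408.0]]
(570, 324, 3) (540, 405, 3)
```

View pics/d3.png

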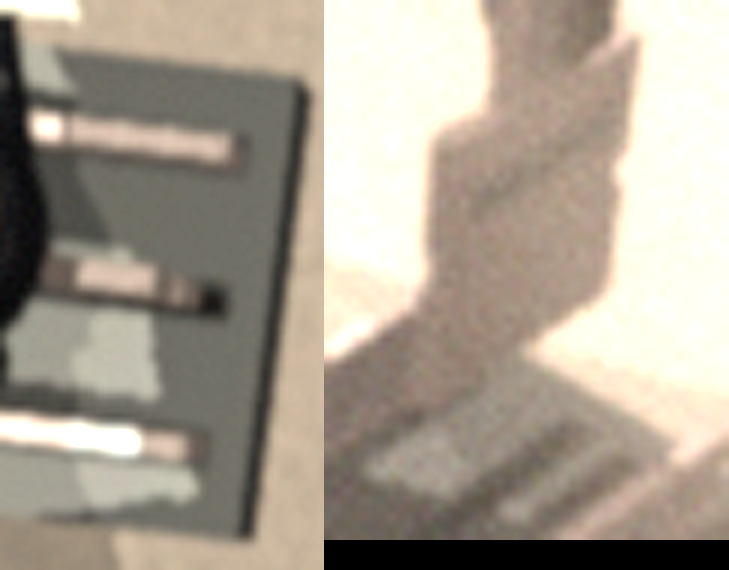

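Pictures: in the top view the insert's shoulder (col 228.7, row 200.6) lies in line with the empty slot, whose open end is at (239,204.5). In the scene the shoulder tip is at (369,134) and the lower corner at (366,162). Against the model that is about 2 mm of bias, so TCP x≈554.5, y≈187.8 is aligned. Descending in short steps.

Call:
step_arm:
  commands: "1 0.0003 0 -0.01 0 0.4 0; 1 0 0 -0.01 0 0 0; 1 0 0 -0.008 0 0 0; 1 0 0 0 0 0 0; 1 0 0 0 0 0 0"

```text
time: 8.62
eef_pos: [555.6, 187.8, 173.2]
orientation: [2.186, 1.567, 0.5]
force: [0.5, 0.7, -0.5]
gripper_width: 7.1
```

```bash
python3 plan.py 554.5 187.8 152 -6.65 0
```

```text
d mm [ -1.1   0.  -21.2] rot deg [[-0.12, 0.21, -0.09], [-0.33, -0.18, 179.91]]
eef [555.6 187.8 173.2] q [ 0.2   0.44 -0.09  1.04  0.    1.89] F [ 0.5  0.7 -0.5] w 7.1 t 8.625
```

Call:
step_arm:
  commands: "1 -0.001 0 -0.009 -0.1 0.2 -0.1; 1 -0.0003 0 -0.008 0 0.1 0; 1 0 0 0 0 0 0; 1 0 0 0 0 0 0"

```text
time: 9.12
eef_pos: [554.1, 187.8, 155.0]
orientation: [-1.518, 1.569, 3.078]
force: [0.9, -0.0, -1.7]
gripper_width: 7.1
```

```bash
python3 plan.py 554.5 187.8 152 -6.65 0
```

```text
d mm [ 0.4 -0.  -3. ] rot deg [[-0.01, -0.12, 0.02], [-0.18, 0.01, -179.98]]
eef [554.1 187.8 155. ] q [ 0.2   0.46 -0.11  1.    0.    1.89] F [ 0.9 -0.  -1.7] w 7.1 t 9.125
```

Call:
step_arm:
  commands: "1 0.0003 0 -0.003 0 0 0; 1 0 0 -0.003 0 0 0; 1 0 0 -0.002 0 0 0; 1 0 0 0 0 0 0"

```text
time: 9.62
eef_pos: [554.8, 187.9, 146.8]
orientation: [-1.682, 1.57, 2.914]
force: [-0.6, 0.1, -0.8]
gripper_width: 7.1
```

```bash
python3 plan.py 554.5 187.8 140 -6.65 0
```

```text
d mm [-0.3 -0.1 -6.8] rot deg [[-0.02, -0.07, 0.02], [-0.11, 0.03, -179.98]]
eef [554.8 187.9 146.8] q [ 0.2   0.46 -0.12  0.98  0.    1.89] F [-0.6  0.1 -0.8] w 7.1 t 9.625
```

Call:
step_arm:
  commands: "1 -0.0002 0 -0.003 0 0 0; 1 0 0 -0.003 0 0 0; 1 0 0 -0.002 0 0 0; 1 0 0 0 0 0 0"

```text
time: 10.12
eef_pos: [554.5, 187.9, 138.2]
orientation: [-1.626, 1.569, 2.97]
force: [0.1, -0.3, -1.9]
gripper_width: 6.9
```

```bash
python3 plan.py 554.5 187.8 130 -6.65 0
```

```text
d mm [ 0.  -0.1 -8.2] rot deg [[-0.01, -0.08, 0.02], [-0.12, 0.02, -179.98]]
eef [554.5 187.9 138.2] q [ 0.2   0.47 -0.14  0.96  0.    1.89] F [ 0.1 -0.3 -1.9] w 6.9 t 10.125
```

Call:
step_arm:
  commands: "1 0 0 -0.004 0 0 0; 1 0 0 -0.004 0 0 0; 1 0 0 -0.002 0 0 0; 1 0 0 0 0 0 0"

```text
time: 10.62
eef_pos: [554.4, 187.8, 127.4]
orientation: [-1.6, 1.569, 2.996]
force: [0.1, -0.2, -1.2]
gripper_width: 7.1
```

```bash
python3 plan.py 554.5 187.8 120 -6.65 0
```

```text
d mm [ 0.1 -0.  -7.4] rot deg [[-0.01, -0.08, 0.02], [-0.13, 0.02, -179.98]]
eef [554.4 187.8 127.4] q [ 0.2   0.48 -0.15  0.94  0.    1.89] F [ 0.1 -0.2 -1.2] w 7.1 t 10.625
```

Call:
step_arm:
  commands: "1 0 0 -0.004 0 0 0; 1 0 0 -0.004 0 0 0; 1 0 0 -0.002 0 0 0; 1 0 0 0 0 0 0"

```text
time: 11.12
eef_pos: [554.5, 187.8, 116.7]
orientation: [-1.623, 1.569, 2.973]
force: [-0.4, -0.1, -0.7]
gripper_width: 7.2
```

```bash
python3 plan.py 554.5 187.8 108 -6.65 0
```

```text
d mm [ 0.  -0.  -8.7] rot deg [[-0.01, -0.08, 0.02], [-0.13, 0.02, -179.98]]
eef [554.5 187.8 116.7] q [ 0.2   0.49 -0.17  0.92  0.    1.89] F [-0.4 -0.1 -0.7] w 7.2 t 11.125
```

Now slowly to contact with the floor, expected near TCP z≈108.

Call:
step_arm:
  commands: "1 0 0 -0.003 0 0 0; 1 0 0 -0.002 0 0 0; 1 0 0 -0.001 0 0 0; 1 0 0 0 0 0 0"

```text
time: 11.62
eef_pos: [554.5, 187.9, 110.4]
orientation: [-1.649, 1.57, 2.947]
force: [0.1, -0.7, -1.6]
gripper_width: 7.2
```

Call:
step_arm:
  commands: "1 0 0 -0.001 0 0 0; 1 0 0 -0.001 0 0 0"

```text
time: 11.88
eef_pos: [554.7, 187.9, 108.4]
orientation: [-1.79, 1.57, 2.806]
force: [-0.1, 0.6, -0.4]
gripper_width: 7.0
```

Call:
step_arm:
  commands: "1 0 0 -0.001 0 0 0; 1 0 0 0 0 0 0"

```text
time: 12.12
eef_pos: [554.6, 187.9, 107.3]
orientation: [-1.753, 1.57, 2.843]
force: [-0.7, -0.2, -1.0]
gripper_width: 7.3
```

Call:
step_arm:
  commands: "1 0 0 -0.001 0 0 0; 1 0 0 0 0 0 0"

```text
time: 12.38
eef_pos: [554.8, 187.8, 107.2]
orientation: [-2.182, 1.57, 2.414]
force: [-1.6, 0.9, -2.0]
gripper_width: 7.3
```

Call:
step_arm:
  commands: "1 0 0 -0.001 0 0 0; 1 0 0 0 0 0 0"

```text
time: 12.62
eef_pos: [554.8, 187.7, 107.2]
orientation: [2.546, 1.57, 0.859]
force: [-0.9, 0.5, -2.0]
gripper_width: 7.1
```

Call:
step_arm:
  commands: "1 0 0 -0.001 0 0 0; 1 0 0 0 0 0 0"

```text
time: 12.88
eef_pos: [554.8, 187.7, 107.1]
orientation: [2.004, 1.57, 0.316]
force: [-1.3, -0.1, -1.2]
gripper_width: 7.1
```

Call:
step_arm:
  commands: "1 0 0 -0.003 0 0 0"

```text
time: 13.0
eef_pos: [555.5, 187.6, 106.9]
orientation: [1.79, 1.568, 0.102]
force: [-13.1, -5.9, 52.5]
gripper_width: 7.1
```

```bash
python3 plan.py 554.5 187.8 107 -6.65 0; python3 look.py e 180 150 312 110
python3 - <<'E'
import cv2,numpy as np
f=lambda x,k:cv2.convertScaleAbs(cv2.resize(x,None,fx=k,fy=k,interpolation=cv2.INTER_CUBIC),alpha=1.8)
a=f(cv2.imread("pics/scene_e.png")[120:220,315:390],6);b=f(cv2.imread("pics/top_e.png")[150:250,195:260],5)
o=np.hstack([a,cv2.copyMakeBorder(b,0,100,0,0,0)]);cv2.imwrite("pics/e2.png",o)
E
```

```text
d mm [-1.   0.2  0.1] rot deg [[-0.02, 0.18, 0.05], [0.28, 0.03, -179.95]]
eef [555.5 187.6 106.9] q [ 0.2   0.5  -0.18  0.89 -0.    1.89] F [-13.1  -5.9  52.5] w 7.1 t 13.0
```

View pics/e2.png

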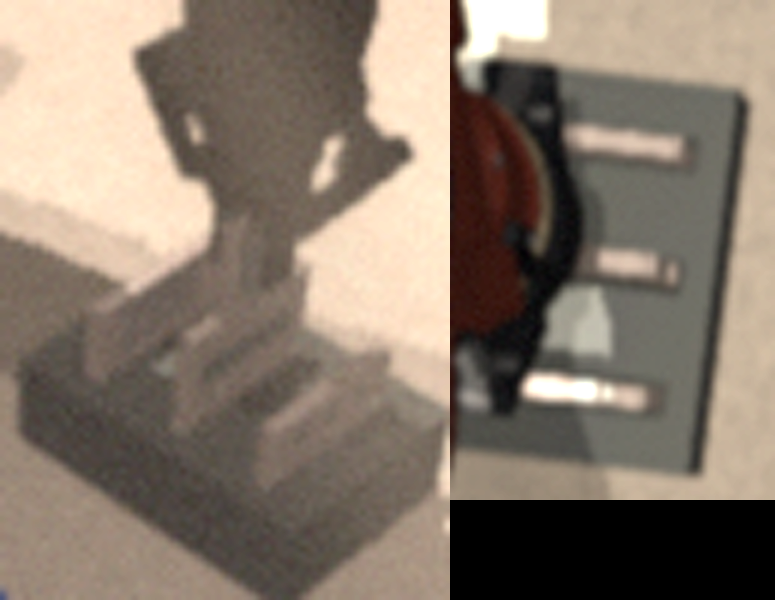

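The insert stands between the two stored plates, its left side from (175,345) to (175,430). That is about 14 px, or 50 mm above the block, so it is fully down, and the 52 N contact agrees. Easing off, then releasing.

Call:
step_arm:
  commands: "1 -0.0005 0 0 0 0 0; 1 0 0 0 0 0 0; 1 0 0 0 0 0 0"

```text
time: 13.48
eef_pos: [554.6, 187.6, 107.1]
orientation: [1.832, 1.568, 0.144]
force: [-1.4, -0.3, 5.2]
gripper_width: 6.9
```

Call:
step_arm:
  commands: "0.9 0 0 0 0 0 0; 0.8 0 0 0 0 0 0; 0.65 0 0 0 0 0 0; 0.65 0 0 0 0 0 0; 0.65 0 0 0 0 0 0"
  force: 20

```text
time: 14.1
eef_pos: [555.4, 187.7, 106.5]
orientation: [1.773, 1.567, 0.086]
force: [-0.2, -0.3, 0.5]
gripper_width: 29.9
```

```bash
python3 plan.py 554.5 187.8 107 -6.65 0
```

```text
d mm [-0.9  0.1  0.5] rot deg [[-0.02, 0.22, 0.05], [0.34, 0.03, -179.95]]
eef [555.4 187.7 106.5] q [ 0.2   0.5  -0.18  0.89 -0.    1.89] F [-0.2 -0.3  0.5] w 29.9 t 14.1
```

Call:
step_arm:
  commands: "0.65 0 0 0.01 0 0 0; 0.65 0 0 0.015 0 0 0; 0.65 0 0 0.02 0 0 0; 0.65 0 0 0.03 0 0 0; 0.65 0 0 0.04 0 0 0"

```text
time: 14.72
eef_pos: [553.9, 187.3, 226.3]
orientation: [1.52, 1.57, -0.168]
force: [0.7, -1.4, -0.1]
gripper_width: 29.4
```

Call:
step_arm:
  commands: "0.65 -0.03 0 0.04 0 0 0; 0.65 -0.05 0.01 0.02 0 0 0; 0.65 -0.05 0.02 0 0 0 0; 0.65 -0.05 0.03 0 0 0 0; 0.65 -0.04 0.03 0 0 0 0"

```text
time: 15.35
eef_pos: [332.4, 277.9, 297.6]
orientation: [2.002, 1.555, 0.309]
force: [0.9, 1.1, -0.1]
gripper_width: 29.7
```

Call:
step_arm:
  commands: "0.65 -0.03 0.05 0 0 0 0; 0.65 0 0.05 0 0 0 0; 0.65 0 0.05 0 0 0 0; 0.65 0 0 0 0 0 0; 0.65 0 0 0 0 0 0"

```text
time: 15.98
eef_pos: [297.6, 433.8, 304.6]
orientation: [2.159, 1.546, 0.47]
force: [0.2, -1.2, -0.2]
gripper_width: 30.0
```

```bash
python3 plan.py 554.5 187.8 107 -6.65 0; python3 look.py f 180 150 312 110
python3 - <<'E'
import cv2,numpy as np
f=lambda x,k:cv2.convertScaleAbs(cv2.resize(x,None,fx=k,fy=k,interpolation=cv2.INTER_CUBIC),alpha=1.7)
S=cv2.imread("pics/scene_f.png");T=cv2.imread("pics/top_f.png")
a=np.vstack([f(S[125:215,315:395],5)[:450]]);b=f(T[150:250,180:260],4.5)[:450]
w=np.hstack([a,b]);lo=np.hstack([cv2.resize(S[100:340],(400,150)),cv2.resize(T[90:300],(360,150))])
cv2.imwrite("pics/f2.png",np.vstack([w,lo]))
E
```

```text
d mm [ 256.9 -246.  -197.6] rot deg [[-0.64, 1.25, 0.13], [1.96, 1.0, -179.85]]
eef [297.6 433.8 304.6] q [ 0.84  0.25 -0.02  1.28 -0.01  2.53] F [ 0.2 -1.2 -0.2] w 30.0 t 15.975
```

View pics/f2.png

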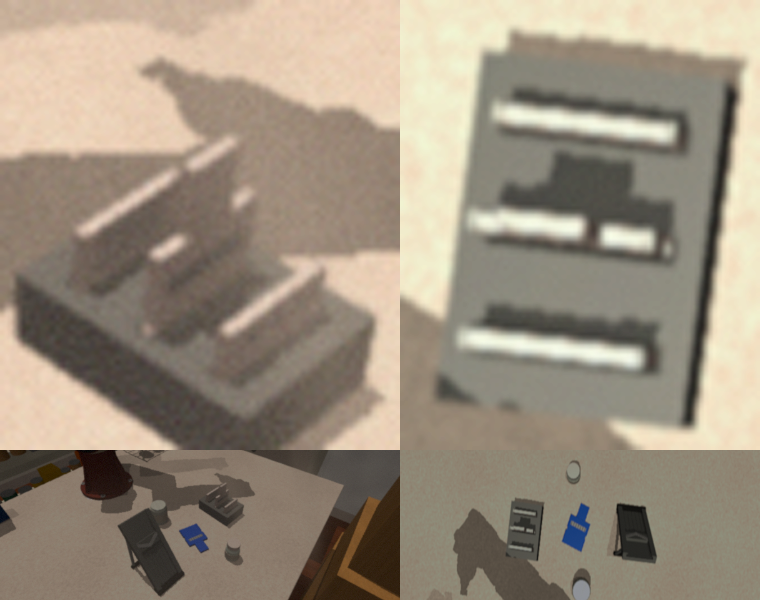

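The insert stands upright in the middle slot: tab at (210,155) in the scene crop, shoulders level. The stored plates, can, jar and blue plate are unmoved and the gripper is clear.

```bash
python3 -c "
from plant import arm
print(arm.hand_in())"
```

```text
the job is handed in; nothing more can be done
None
```

I pulled the white insert about 100 mm out along its slide, stood it upright in the empty middle slot of the stand and handed the job in at about 16 s.

- **Lowered before release:** it met the slot floor at TCP z ≈ 107 mm; about 108 mm was expected. I eased off and then let go.
- **Last pictures:** the insert stands upright, about 50 mm above the block, which means fully down. The two stored plates, the can, the jar and the blue look-alike look unmoved by eye, and the gripper is clear.
- **What disagreed:**
  - The camera fit and the arm's own readings differed by about 2 mm; I corrected for that before lowering.
  - At the floor, the first 1 mm nudges showed no force. A 3 mm check push then pressed the held insert down at about 52 N at the wrist for a moment. That is under the 120 N wrist limit.

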